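Close the sandwich grill on its height stop and start the timer

TASK

Get the sandwich grill ready to preheat: swing its open lid down and set it gently on the orange height stop inside, neither letting it drop nor forcing it down, and leave it resting there. Then swing the timer's red sprung start lever all the way to its stop and let it spring back. Leave the two mugs and the china hen where they stand.

Things in the scene. Friction and masses are not known exactly. Their poses are not given: they have to be found in the camera images.
- grill: Sandwich grill, fixed on the table; black base 190 (x) x 240 (y) x 70 mm high. Origin: on the table under the base's centre; x points from its front (handle side) to its rear (hinge), y along the hinge to the left, z up. It faces the robot with a yaw of up to 0.3 rad.
- stop_foot (a point): Point on the grill's lower plate (66 mm above the table) midway between the feet of the two orange height-stop posts, which stand 88 mm either side of it, 145 mm in front of the hinge. The posts are part of the grill. Somebody has set them to an unreported height: their round tops are 8 to 36 mm above the hinge axis. They hold that height under normal loads.
- lid_shell: Red and steel lid of the grill, 165 mm deep (from 5 mm to 170 mm in front of the hinge), 230 mm wide, 40 mm thick, about 0.6 to 0.9 kg; its underside lies 4 mm above the hinge axis when shut. Origin at the hinge's middle; axes turn with the lid: -x from the hinge to the handle, y along the hinge, z out of its upper face.
- lid (a joint): Lid angle, rad: 0 is level (never reached, since the stop holds the lid at about 0.02 to 0.23), 1.5 is fully open, just past upright, where the lid stands by itself. A little hinge friction; below about 1.2 rad it falls if let go.
- lid_hinge (a point): Middle of the lid's hinge axis, 80 mm behind the grill's origin and 75 mm above the table.
- lid_handle (a point): Middle of the lid's handle: a round black bar 14 mm thick along the grill's y, with 110 mm free between its two brackets, 50 mm in front of the lid's front edge, so that fingers fit on both sides. In the lid's frame it lies 220 mm in front of the hinge and 24 mm above it. The bar may turn between the fingers while the lid swings.
- timer: White timer box, 100 x 100 x 70 mm high, fixed on the table beside the grill, on either side of it. Origin under its centre; axes as the grill's.
- lever (a joint): Timer start lever angle, rad: 0 at rest, 0.9 at its stop; grows as the lever turns anticlockwise seen from above. A spring returns it (about 3 to 6 N at the knob).
- lever_pivot (a point): The lever's vertical axis, 77 mm above the table.
- lever_knob (a point): Centre of the top of the lever's red upright knob post: 14 mm thick, 38 mm tall, top 121 mm above the table, 60 mm from the pivot. At rest it lies ahead of the pivot (-x of the timer) and 0.45 rad to the timer's left (+y); it swings to 0.45 rad to the right (-y).
- mug: White mug, 82 mm across, 90 mm tall, loose, beside the grill on the side away from the timer. Origin under its centre.
- red_mug: Red and white lidded mug, 86 mm across, 111 mm tall, loose, behind and to one side of the grill. Origin under its centre.
- hen: White china hen, 92 mm across, 108 mm tall, loose, behind and to the other side of the grill. Origin under its centre.

How it is judged:
On the way, in this order (a step that is already met when the one before it is completed fails the run):
1. the lid rests on the height stop (contact force between lid_shell and grill above 0.8 N and value of joint lid below 0.3 rad), for 0.3 s.
2. the lever is swung to its stop (all of step 1 and value of joint lever above 0.84 rad), for 0.05 s.
At the end, for the whole second after the job is handed in: The lid rests on the height stop by its own weight (contact over 0.8 N, lid angle under 0.3 rad, still to 0.05 rad/s), the lever has been to its stop (over 0.84 rad) after the lid was down and is back (under 0.08 rad), and the mugs and the hen are within 30 mm of where they stood (all of step 1 and velocity of joint lid between -0.05 and 0.05 rad/s and value of joint lever below 0.08 rad and distance of each of mug, red_mug, hen from where it was at the start of the episode below 0.03 m); the robot touches nothing.
It fails at once if the lid drops: it falls shut faster than 1.2 rad/s below 0.45 rad (value of joint lid below 0.45 rad and velocity of joint lid below -1.2 rad/s).
It fails at once if the lid is forced on the stop with more than 45 N (contact force between lid_shell and grill above 45 N).
It fails at once if the mug is pushed 30 mm away or tipped (distance of mug from where it was at the start of the episode above 0.03 m or angle between mug's own z axis and vertical above 0.3 rad).
It fails at once if the red mug is pushed 30 mm away or tipped (distance of red_mug from where it was at the start of the episode above 0.03 m or angle between red_mug's own z axis and vertical above 0.3 rad).
It fails at once if the hen is pushed 30 mm away or tipped (distance of hen from where it was at the start of the episode above 0.03 m or angle between hen's own z axis and vertical above 0.3 rad).
It also fails if it takes over 62 s, if anything falls off the work surface, if the arm or the gripper's body presses on something with over 40 N, if the wrist force passes 120 N, or if a joint passes its speed limit or range.

ROBOT

A 7-joint arm with a two-finger parallel gripper is mounted at the origin on the work surface. World frame = base frame: x ahead of the robot, y to its left, z up, the work surface at z = 0. Lengths are in m, angles in rad, forces in N, time in s.
With the tool pointing down it reaches from about 0.4 to 0.875 m from the base axis. Payload 4.4 kg.
Tool frame: the origin (TCP) lies at the very end of the fingers, on their centre line; the grasp point (between the pads) lies 19 mm behind it; z points along the fingers, y is the line along which they close (so a half turn about z gives the same grasp; the last joint's range is limited). The gripper opens to 85 mm and grips with 20 to 120 N. Pads are 22 mm wide; open, the fingers measure 114 mm over their backs; the gripper's body (76 mm by 85 mm) begins 54 mm behind the grasp point. The pads swing forward as they close: fully open they stand 13 mm farther back than shut.
Start: joints at [1.258, 0.628, 0.038, 1.517, -0.027, 0.996, -0.02], TCP at [0.159, -0.63, 0.231] pointing down, gripper open.
Joint ranges: [-3.06, 3.06], [-0.37, 2.12], [-1.25, 1.32], [0.18, 2.47], [-1.1, 4.24], [0.23, 1.98], [-2.94, 2.94]. Speed limits (rad/s): [2.57, 2.57, 3.14, 3.14, 3.14, 3.14, 3.14].

INTERFACE

Orientations are given as [roll, pitch, yaw] about the fixed x, y, z axes, in that order (R = Rz(yaw) Ry(pitch) Rx(roll)).
In Python, from workcell import sensors, eyes, manip, spotter gives the robot as it stands.
- The arm moves only by the tool move_arm, never from a script. Its argument "increments" is a list of rows, each a list of 2 entries, a list of its own where there are three numbers: the shift along the tool's x, y, z each as a share of 0.05 m, from -1 to 1, then the turn, a rotation vector about the tool's x, y, z each as a share of 0.12 rad, from -1 to 1. In form: [[[x, y, z], [rx, ry, rz]], ...]. A call has 1 to 8 rows; each row shifts and turns the commanded pose from where the row before left it, along the tool's axes as they then stand; what a row does not reach is not made up. A row lasts 1/8 s, in which the tool goes at most 62.5 mm and 10.7 degrees, less where a joint would pass 70% of its speed; a pose out of reach is approached as far as the arm can. A call with a number of a shift or a turn outside -1 to 1 is refused whole. A call with a gripper value outside its range is refused whole. "fingers" is the opening, from 0 (shut) to 1 (fully open), set as the call begins (left out, the last holds). The fingers move at their own pace and stop on an object; "force" is the grip in N (left out, the last holds). Time passes only in rows, so rows that do not move let the fingers close. It gives the time, the measured TCP pose, the force, the opening and the grip force at its end, in the units of the state.
- sensors.get_obs(): the state, without advancing time (a new reading comes with each control period).
- eyes.capture(name): name is "scene" or "top" or "wrist"; returns (picture, depth): 400x640x3 uint8, blue, green, red; 400x640 float32, m along the optical axis (not along the pixel's ray), 0 where there is no reading.
- eyes.calibration(name): a dict with "K" (3x3 intrinsics, pixels), "rvec" (rotation vector, rad) and "tvec" (3), from world to camera coordinates, as OpenCV has them. Camera axes: x right, y down, z forward; pixel columns grow to the right and rows downward; lengths in m; the calibration is good to about 2 mm. A picture is of the moment at which its call begins: read the wrist's pose just before it. calibration takes no time and is no camera call; for the wrist camera it gives the pose at the moment of the call.
- manip.close_job(): hands the job in; it is judged then, once.
Trained networks look in the newest picture that a camera, given by its name, has taken for a name from the list of things; names that differ only in an ending like _2 or _b are one class to them, and where a whole thing is asked for, a point or a joint stands for the part that bears it (a point fixed in the world has none). Each returns a list of dicts, best first, with "confidence" (0 to 1); they miss things now and then, are a little off and sometimes report something else, mostly with a low value. They report only what shows in the picture. A call takes as long as a camera call.
- spotter.spot_in(label, camera): "extent" ([left, top, width, height] in pixels, round what is visible of it).
- spotter.spot_point(label, camera): "centre" ([column, row] in pixels: a listed point, or the origin of a listed thing).
The state is a dict: "time": time; "joints": joint angles; "joint_vel": joint speeds; "tau": joint torques, N m; "eef_pos": TCP position; "eef_rot": TCP orientation; "wrist_force": force on the tool from outside, world axes, zero at the start; "moment": the same for the moment, N m; "width": finger opening in m; "finger_force": force on a finger pad.
Only numpy, scipy, OpenCV 4.12 (cv2) and the standard library are available. Lean on these libraries where they do the work, as an engineer would, in place of code of your own. Each camera call takes 0.05 s, during which the arm holds its last target. There are 200 camera calls.

## Working session

There is one attempt and no reset: what is moved stays moved. The work goes in short steps, Python scripts to look and compute and a tool call to move; the robot and the scene stay as the last step left them, time stands still between calls to the robot, and variables do not carry over. Pictures are saved under pics/ and viewed, at most 10 in all, crops included, and the job is handed in when it is done.

Besides the shell and the picture viewer there is one more tool, called after "Call:" by a JSON object that holds its "fn" and its "kwargs", one argument or row to a line. move_arm: Moves the arm, as the interface text tells. Its arguments: {"type":"object","properties":{"increments":{"type":"array","items":{"type":"array"}},"fingers":{"type":"number"},"force":{"type":"number"}},"required":["increments"]}

```bash
ls; mkdir -p pics; python3 - <<'E'
from workcell import sensors, eyes, manip, spotter
import cv2, numpy as np
o=sensors.get_obs(); print({k:np.round(v,3).tolist() for k,v in o.items()})
ims=[]
for n in ["scene","top"]:
    p,d=eyes.capture(n); cv2.imwrite(f"pics/{n}0.png",p)
    c=eyes.calibration(n); R=cv2.Rodrigues(np.array(c["rvec"]))[0]; print(n,"cam pos",np.round(-R.T@np.array(c["tvec"]).ravel(),3), np.round(np.array(c["K"])[:2],0).tolist())
    for l in ["lid_hinge","lid_handle","stop_foot","lever_knob","lever_pivot","grill","timer","mug","red_mug","hen"]:
        r=spotter.spot_point(l,n)
        for q in r[:2]:
            u,v=q["centre"]; 
            iu,iv=int(round(u)),int(round(v))
            w=None
            if 0<=iu<640 and 0<=iv<400:
                z=d[iv,iu]; 
                w=np.round(R.T@(z*np.linalg.inv(np.array(c["K"]))@[u,v,1]-np.array(c["tvec"]).ravel()),3)
            print(n,l,np.round([u,v],1),round(q["confidence"],2),w)
E
```

```text
pics
{'time': 0.0, 'joints': [1.258, 0.629, 0.038, 1.518, -0.027, 0.996, -0.02], 'joint_vel': [0.001, 0.0, -0.001, 0.001, -0.0, 0.0, -0.0], 'tau': [-0.001, -56.341, 1.226, -19.345, 0.011, 0.011, 0.0], 'eef_pos': [0.159, -0.63, 0.23], 'eef_rot': [-3.14, -0.0, 0.247], 'wrist_force': [-0.321, -0.677, 0.728], 'moment': [-0.018, 0.017, 0.03], 'finger_force': 0.0, 'width': 0.085}
scene cam pos [1.292 0.308 0.935] [[494.0, 0.0, 326.0], [0.0, 494.0, 206.0]]
scene lid_handle [309.6 176.6] 0.71 [0.68  0.057 0.299]
scene stop_foot [348.  209.4] 0.68 [0.529 0.093 0.069]
scene lever_knob [446.1 227.7] 0.88 [0.439 0.323 0.   ]
scene lever_pivot [427.2 252.6] 0.87 [0.607 0.297 0.091]
scene timer [418.1 267.7] 0.7 [0.637 0.288 0.071]
scene mug [277.5 190.9] 0.94 [ 0.682 -0.011  0.238]
scene red_mug [232.9 228.6] 0.81 [ 0.668 -0.143  0.051]
scene hen [405.  319.1] 0.59 [0.765 0.292 0.066]
top cam pos [0.47  0.036 1.189] [[429.0, 0.0, 322.0], [0.0, 429.0, 193.0]]
top lid_hinge [320.7 165.8] 0.7 [0.669 0.058 0.139]
top lid_handle [316.7 154.7] 0.76 [0.675 0.064 0.244]
top stop_foot [311.  225.2] 0.68 [0.526 0.087 0.065]
top lever_knob [217.4 211.4] 0.67 [0.561 0.32  0.117]
top lever_pivot [236.3 198.5] 0.71 [0.596 0.278 0.091]
top grill [315.5 201.8] 0.77 [0.587 0.075 0.063]
top timer [238.6 204.6] 0.79 [0.583 0.278 0.065]
top mug [242.3 208.4] 0.75 [0.573 0.268 0.066]
top mug [388.5 245.9] 0.62 [ 0.469 -0.122 -0.   ]
top red_mug [403.  187.7] 0.63 [ 0.615 -0.15   0.105]
top red_mug [239.4 204.8] 0.36 [0.582 0.276 0.065]
top hen [239.7 152.3] 0.8 [0.723 0.276 0.069]
```

View pics/scene0.png

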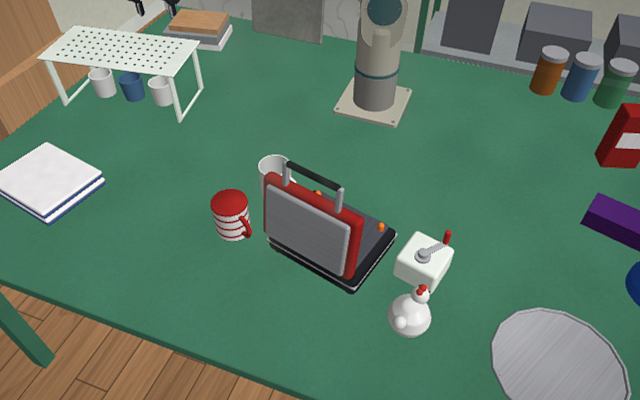

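View pics/top0.png

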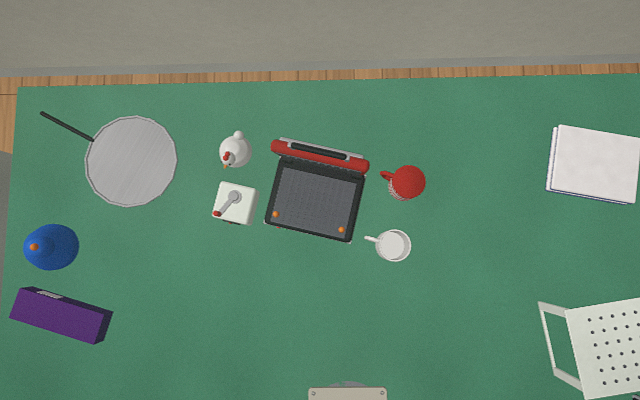

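```bash
cat > h.py <<'E'
from workcell import sensors, eyes, manip, spotter
import cv2, numpy as np
from scipy.spatial.transform import Rotation as Ro
def cloud(n):
    p,d=eyes.capture(n); c=eyes.calibration(n)
    R=cv2.Rodrigues(np.array(c["rvec"]))[0]; t=np.array(c["tvec"]).ravel()
    u,v=np.meshgrid(np.arange(640),np.arange(400))
    w=(d[...,None]*(np.stack([u,v,np.ones_like(u)],-1)@np.linalg.inv(c["K"]).T)-t)@R
    return p.astype(int),d,w
def plan(pos,yaw,tilt=0):
    "total tool-frame shift (in 0.05 m) and turn (0.12 rad) to a downward pose"
    o=sensors.get_obs(); Rc=Ro.from_euler('xyz',o["eef_rot"]); Rt=Ro.from_euler('xyz',[np.pi,tilt,yaw])
    print("shift",np.round(Rc.inv().apply(np.array(pos)-o["eef_pos"])/.05,2),"turn",np.round((Rc.inv()*Rt).as_rotvec()/.12,2))
E
python3 - <<'E'
from h import *
for n in ["top","scene"]:
    p,d,w=cloud(n); b,g,r=p[...,0],p[...,1],p[...,2]
    roi=(d>0)&(w[...,0]>.4)&(w[...,0]<.8)&(w[...,1]>-.1)&(w[...,1]<.4)
    dark=roi&(p.max(-1)<70)&(w[...,2]>.255)
    P=w[dark]; print(n,"bar n",len(P),"mean",P.mean(0).round(3),"zmax",np.percentile(P[:,2],[50,95]).round(3))
    ax=np.linalg.svd(P-P.mean(0))[2][0]; s=(P-P.mean(0))@ax; print(" axis",ax.round(3),s.min().round(3),s.max().round(3))
    org=roi&(r>180)&(g>70)&(g<150)&(b<80)
    k,L,st,ce=cv2.connectedComponentsWithStats(org.astype(np.uint8))
    for i in range(1,k):
        if st[i,4]>5: Q=w[L==i]; print(" orange",ce[i].round(1),st[i,4],np.median(Q,0).round(3),Q.max(0).round(3), Q.min(0).round(3))
    red=roi&(r>120)&(g<60)&(b<60)&(w[...,1]>.24)&(w[...,2]>.08)&(w[...,2]<.14)&(w[...,0]<.66)
    Q=w[red]; print(" red",len(Q),Q.mean(0).round(3),Q.max(0).round(3),Q.min(0).round(3), "top", Q[Q[:,2]>.115].mean(0).round(3))
    plate=roi&(w[...,2]>.055)&(w[...,2]<.08)&(p.max(-1)<120)
    Q=w[plate][:,:2].astype(np.float32); print(" plate rect",cv2.minAreaRect(Q))
    tim=roi&(p.min(-1)>150)&(w[...,2]>.06)&(w[...,2]<.08)&(w[...,0]<.66)
    Q=w[tim][:,:2].astype(np.float32); print(" timer rect",cv2.minAreaRect(Q))
E
```

```text
top bar n 333 mean [0.671 0.059 0.301] zmax [0.301 0.304]
 axis [-0.244 -0.97   0.001] -0.06 0.059
 orange [224.5 166. ] 6 [0.693 0.323 0.039] [0.703 0.335 0.08 ] [ 0.682  0.312 -0.004]
 orange [274.6 213.5] 15 [0.556 0.18  0.082] [0.563 0.187 0.086] [0.55  0.176 0.066]
 orange [340.6 229.1] 18 [0.514 0.009 0.08 ] [0.519 0.014 0.085] [0.509 0.007 0.064]
 red 5 [0.556 0.325 0.12 ] [0.56  0.328 0.122] [0.552 0.321 0.119] top [0.556 0.325 0.12 ]
 plate rect ((0.6043230891227722, 0.13694465160369873), (0.36556246876716614, 0.18823260068893433), 80.36605072021484)
 timer rect ((0.5437602400779724, 0.1140504702925682), (0.4656660854816437, 0.09804074466228485), 75.46379852294922)
scene bar n 390 mean [0.678 0.062 0.302] zmax [0.302 0.305]
 axis [ 0.243  0.97  -0.001] -0.061 0.057
 orange [318.2 192.3] 14 [0.516 0.01  0.084] [0.519 0.016 0.086] [0.495 0.006 0.067]
 orange [381.3 226. ] 28 [0.562 0.183 0.082] [0.566 0.187 0.087] [0.552 0.177 0.068]
 red 43 [0.563 0.329 0.113] [0.569 0.333 0.124] [0.555 0.323 0.092] top [0.562 0.328 0.12 ]
 plate rect ((0.6251152157783508, 0.13643839955329895), (0.37143638730049133, 0.20607207715511322), 69.83641815185547)
 timer rect ((0.5456046462059021, 0.12222511321306229), (0.45275798439979553, 0.10414420813322067), 75.3600082397461)
```

```bash
python3 - <<'E'
from h import *
plan([.676,.060,.38],1.326)
E
```

```text
shift [ 13.4  -10.86  -2.97] turn [ 0.    0.   -8.99]
```

Call:
{"fn": "move_arm", "kwargs": {
  "increments": [
    [[0,0,-1],[0,0,0]],
    [[0,0,-1],[0,0,0]],
    [[0,0,-1],[0,0,0]],
    [[0.6,-0.5,0],[0,0,0]],
    [[0.8,-0.66,0],[0,0,0]],
    [[0.8,-0.66,0],[0,0,0]],
    [[0.8,-0.66,0],[0,0,0]],
    [[0.8,-0.66,0],[0,0,0]]
  ],
  "fingers": 1
}}

```text
time: 2.2
eef_pos: [0.3056, -0.4302, 0.3815]
eef_rot: [3.141, -0.0, 0.247]
wrist_force: [0.7, -0.0, -0.4]
width: 0.0853
finger_force: 0.0
```

Call:
{"fn": "move_arm", "kwargs": {
  "increments": [
    [[0.8,-0.66,0],[0,0,0]],
    [[0.8,-0.66,0],[0,0,0]],
    [[0.8,-0.66,0],[0,0,0]],
    [[0.8,-0.66,0],[0,0,0]],
    [[0.8,-0.66,0],[0,0,0]],
    [[0.8,-0.66,0],[0,0,0]],
    [[0,0,0],[0,0,-0.8]],
    [[0,0,0],[0,0,-0.8]]
  ]
}}

```text
time: 3.2
eef_pos: [0.4894, -0.1802, 0.3813]
eef_rot: [3.142, 0.0, 0.444]
wrist_force: [-0.5, -0.5, -0.0]
width: 0.0855
finger_force: 0.0
```

Call:
{"fn": "move_arm", "kwargs": {
  "increments": [
    [[0,0,0],[0,0,-0.9]],
    [[0,0,0],[0,0,-0.9]],
    [[0,0,0],[0,0,-0.9]],
    [[0,0,0],[0,0,-0.9]],
    [[0,0,0],[0,0,-0.9]],
    [[0,0,0],[0,0,-0.9]],
    [[0,0,0],[0,0,-0.9]],
    [[0,0,0],[0,0,-0.9]]
  ]
}}

```text
time: 4.2
eef_pos: [0.489, -0.1811, 0.3814]
eef_rot: [3.141, 0.0, 1.306]
wrist_force: [0.3, 0.5, -0.8]
width: 0.0855
finger_force: 0.0
```

```bash
python3 - <<'E'
from h import *
plan([.676,.060,.38],1.326); o=sensors.get_obs(); print(o["eef_pos"],o["eef_rot"],o["time"],o["joints"])
p,d,w=cloud("wrist"); cv2.imwrite("pics/w1.png",p.astype(np.uint8))
dark=(p.max(-1)<70)&(d>0)&(w[...,2]>.285)&(w[...,2]<.32)&(abs(w[...,0]-.68)<.08)
P=w[dark]; print(len(P),P.mean(0).round(3),P.min(0).round(3),P.max(0).round(3))
print([ (q["centre"],q["confidence"]) for q in spotter.spot_point("lid_handle","wrist")])
E
```

```text
shift [5.63 2.35 0.03] turn [ 0.    0.   -0.17]
[ 0.48898288 -0.18108655  0.38142059] [3.14140663e+00 1.40010124e-04 1.30617513e+00] 4.2 [ 0.56336724  0.31517315 -0.36200234  1.63727419  0.11774181  1.21048092
 -0.08850368]<stdin>:5: RuntimeWarning: Mean of empty slice.
  ret = um.true_divide(
Traceback (most recent call last):
ValueError: zero-size array to reduction operation minimum which has no identity
```

Call:
{"fn": "move_arm", "kwargs": {
  "increments": [
    [[0.8,0.34,0],[0,0,-0.1]],
    [[0.8,0.34,0],[0,0,-0.07]],
    [[0.8,0.34,0],[0,0,0]],
    [[0.8,0.34,0],[0,0,0]],
    [[0.8,0.34,0],[0,0,0]],
    [[0.8,0.34,0],[0,0,0]],
    [[0.8,0.3,0],[0,0,0]],
    [[0,0,0],[0,0,0]]
  ]
}}

```text
time: 5.25
eef_pos: [0.6726, 0.0656, 0.3802]
eef_rot: [-3.14, -0.003, 1.327]
wrist_force: [-0.7, 0.4, -0.4]
width: 0.0855
finger_force: 0.0
```

```bash
python3 - <<'E'
from h import *
o=sensors.get_obs(); print(o["eef_pos"],o["eef_rot"],o["time"])
p,d,w=cloud("wrist"); cv2.imwrite("pics/w1.png",p.astype(np.uint8))
dark=(p.max(-1)<70)&(d>0)&(w[...,2]>.275)&(w[...,2]<.32)&(abs(w[...,0]-.68)<.08)
P=w[dark]
if len(P):
    print(len(P),np.median(P,0).round(3),P.min(0).round(3),P.max(0).round(3)); T=P[P[:,2]>np.percentile(P[:,2],60)]; print("crest",T.mean(0))
print([ (q["centre"],q["confidence"]) for q in spotter.spot_point("lid_handle","wrist")])
plan([.676,.060,.277],1.326)
E
```

```text
[0.67262736 0.0655886  0.38023907] [-3.13993131e+00 -2.58483262e-03  1.32740081e+00] 5.25
2888 [0.673 0.063 0.303] [ 0.651 -0.003  0.279] [0.691 0.115 0.306]
crest [0.67161784 0.05721496 0.3040868 ]
[([327.2, 221.4], 0.8), ([222.0, 160.9], 0.29)]
shift [0.01 0.08 2.08] turn [-0.    0.01 -0.03]
```

View pics/w1.png

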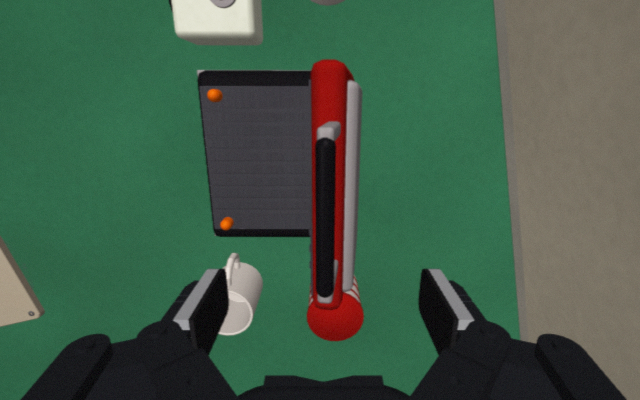

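Call:
{"fn": "move_arm", "kwargs": {
  "increments": [
    [[-0.12,0.02,0.4],[0,0,0]],
    [[0,0,0.5],[0,0,0]],
    [[0,0,0.5],[0,0,0]],
    [[0,0,0.4],[0,0,0]],
    [[0,0,0.25],[0,0,0]],
    [[0,0,0],[0,0,0]]
  ]
}}

```text
time: 6.1
eef_pos: [0.6711, 0.0537, 0.2784]
eef_rot: [-3.141, 0.001, 1.322]
wrist_force: [-0.2, 0.1, 0.1]
width: 0.0851
finger_force: 0.0
```

Call:
{"fn": "move_arm", "kwargs": {
  "increments": [
    [[0,0,0],[0,0,0]],
    [[0,0,0],[0,0,0]],
    [[0,0,0],[0,0,0]],
    [[0,0,0],[0,0,0]],
    [[0,0,0],[0,0,0]],
    [[0,0,0],[0,0,0]],
    [[0,0,0],[0,0,0]],
    [[0,0,0],[0,0,0]]
  ],
  "fingers": 0,
  "force": 25
}}

```text
time: 7.1
eef_pos: [0.6718, 0.055, 0.2791]
eef_rot: [3.141, -0.0, 1.323]
wrist_force: [-0.1, 0.5, 3.5]
width: 0.0129
finger_force: 24.6
```

```bash
python3 - <<'E'
from h import *
o=sensors.get_obs(); print({k:np.round(v,3).tolist() for k,v in o.items()})
# arc plan: bar centre relative to hinge; tool stays vertical, tool y = grill +x
g=np.array([.97,-.243,0]); bar=np.array(o["eef_pos"])+[0,0,.019]
hz=.075; h=np.array([.536,.096,0])+.145*g
print("hinge",h, "bar rel x",(bar-h)@g,"z",bar[2]-hz)
r=np.hypot(.22,.024); x0=(bar-h)@g; z0=bar[2]-hz; th=np.arctan2(z0,-x0); print("radius",np.hypot(x0,z0),r,"lid",th-np.arctan2(.024,.22))
E
```

```text
{'time': 7.1, 'joints': [0.088, 0.647, -0.384, 1.374, 0.248, 1.168, -0.571], 'joint_vel': [-0.0, 0.003, 0.001, -0.0, -0.001, -0.002, -0.0], 'tau': [-0.005, -55.654, -4.202, -19.659, 0.019, -0.102, -0.019], 'eef_pos': [0.672, 0.055, 0.279], 'eef_rot': [3.141, -0.0, 1.323], 'wrist_force': [-0.09, 0.475, 3.545], 'moment': [-0.029, 0.042, 0.004], 'finger_force': 24.648, 'width': 0.013}
hinge [0.67665  0.060765 0.      ] bar rel x -0.0033134525217840584 z 0.22313033338687976
radius 0.22315493417120363 0.22130521909796885 lid 1.447286349941213
```

```bash
python3 - <<'E'
import numpy as np
phi=np.r_[1.556,1.53,1.48:.5:-.07]; 
y=-4.426*np.cos(phi); z=-4.426*np.sin(phi)
for a,b,c in zip(phi[1:],np.diff(y),np.diff(z)): print(round(a,2),round(b,2),round(c,2))
E
```

```text
1.53 -0.12 0.0
1.48 -0.22 0.01
1.41 -0.31 0.04
1.34 -0.3 0.06
1.27 -0.3 0.08
1.2 -0.29 0.1
1.13 -0.28 0.12
1.06 -0.28 0.14
0.99 -0.26 0.16
0.92 -0.25 0.18
0.85 -0.24 0.2
0.78 -0.23 0.21
0.71 -0.21 0.23
0.64 -0.19 0.24
0.57 -0.18 0.25
```

Call:
{"fn": "move_arm", "kwargs": {
  "increments": [
    [[0,-0.12,0],[0,0,0]],
    [[0,-0.22,0.01],[0,0,0]],
    [[0,-0.31,0.04],[0,0,0]],
    [[0,-0.3,0.06],[0,0,0]],
    [[0,-0.3,0.08],[0,0,0]],
    [[0,0,0],[0,0,0]]
  ]
}}

```text
time: 7.85
eef_pos: [0.6088, 0.0708, 0.269]
eef_rot: [-3.139, 0.001, 1.325]
wrist_force: [-0.4, -1.3, 2.7]
width: 0.0129
finger_force: 25.7
```

Call:
{"fn": "move_arm", "kwargs": {
  "increments": [
    [[0,-0.29,0.1],[0,0,0]],
    [[0,-0.28,0.12],[0,0,0]],
    [[0,-0.28,0.14],[0,0,0]],
    [[0,-0.26,0.16],[0,0,0]],
    [[0,-0.25,0.18],[0,0,0]],
    [[0,0,0],[0,0,0]]
  ]
}}

```text
time: 8.6
eef_pos: [0.5438, 0.087, 0.2334]
eef_rot: [-3.139, 0.001, 1.324]
wrist_force: [-0.7, 1.2, -0.7]
width: 0.0129
finger_force: 25.6
```

```bash
python3 - <<'E'
from h import *
o=sensors.get_obs(); print({k:np.round(v,3).tolist() for k,v in o.items() if k in("eef_pos","eef_rot","wrist_force","moment","width")})
E
```

```text
{'eef_pos': [0.544, 0.087, 0.233], 'eef_rot': [-3.139, 0.001, 1.324], 'wrist_force': [-0.71, 1.19, -0.747], 'moment': [0.168, 0.07, 0.013], 'width': 0.013}
```

Call:
{"fn": "move_arm", "kwargs": {
  "increments": [
    [[0,-0.24,0.2],[0,0,0]],
    [[0,-0.23,0.21],[0,0,0]],
    [[0,-0.21,0.23],[0,0,0]],
    [[0,-0.19,0.24],[0,0,0]],
    [[0,-0.18,0.25],[0,0,0]],
    [[0,0,0],[0,0,0]]
  ]
}}

```text
time: 9.35
eef_pos: [0.4943, 0.0995, 0.1773]
eef_rot: [-3.141, 0.001, 1.323]
wrist_force: [1.4, 0.0, -3.7]
width: 0.0127
finger_force: 26.0
```

```bash
python3 - <<'E'
import numpy as np
phi=np.r_[.57,.51,.45,.4,.36,.32,.29,.26,.24,.22,.2,.185,.17,.16,.15]; 
y=-4.426*np.cos(phi); z=-4.426*np.sin(phi)
for a,b,c in zip(phi[1:],np.diff(y),np.diff(z)): print(round(a,2),round(b,3),round(c,3), round(.0752-.019+.2213*np.sin(a),4))
E
```

```text
0.51 -0.137 0.228 0.1642
0.45 -0.123 0.236 0.1525
0.4 -0.091 0.202 0.1424
0.36 -0.066 0.164 0.1342
0.32 -0.059 0.167 0.1258
0.29 -0.04 0.127 0.1195
0.26 -0.036 0.128 0.1131
0.24 -0.022 0.086 0.1088
0.22 -0.02 0.086 0.1045
0.2 -0.018 0.087 0.1002
0.18 -0.013 0.065 0.0969
0.17 -0.012 0.065 0.0936
0.16 -0.007 0.044 0.0915
0.15 -0.007 0.044 0.0893
```

Call:
{"fn": "move_arm", "kwargs": {
  "increments": [
    [[0,-0.14,0.23],[0,0,0]],
    [[0,-0.12,0.23],[0,0,0]],
    [[0,-0.09,0.2],[0,0,0]],
    [[0,-0.07,0.16],[0,0,0]],
    [[0,-0.06,0.16],[0,0,0]],
    [[0,-0.04,0.12],[0,0,0]],
    [[0,0,0],[0,0,0]]
  ]
}}

```text
time: 10.22
eef_pos: [0.469, 0.1059, 0.1224]
eef_rot: [-3.141, 0.0, 1.323]
wrist_force: [1.0, -2.5, -3.1]
width: 0.0131
finger_force: 25.1
```

Call:
{"fn": "move_arm", "kwargs": {
  "increments": [
    [[0,-0.03,0.1],[0,0,0]],
    [[0,-0.02,0.08],[0,0,0]],
    [[0,-0.02,0.08],[0,0,0]],
    [[0,0,0],[0,0,0]]
  ]
}}

```text
time: 10.72
eef_pos: [0.4657, 0.1068, 0.1095]
eef_rot: [-3.142, 0.0, 1.323]
wrist_force: [2.0, -3.2, -2.7]
width: 0.0127
finger_force: 24.9
```

Call:
{"fn": "move_arm", "kwargs": {
  "increments": [
    [[0,-0.02,0.08],[0,0,0]],
    [[0,-0.02,0.06],[0,0,0]],
    [[0,0,0],[0,0,0]]
  ]
}}

```text
time: 11.1
eef_pos: [0.4641, 0.1072, 0.1026]
eef_rot: [3.141, 0.0, 1.323]
wrist_force: [2.9, -4.0, -3.6]
width: 0.0134
finger_force: 24.7
```

Call:
{"fn": "move_arm", "kwargs": {
  "increments": [
    [[0,-0.01,0.04],[0,0,0]],
    [[0,-0.01,0.04],[0,0,0]],
    [[0,0,0],[0,0,0]]
  ]
}}

```text
time: 11.48
eef_pos: [0.4634, 0.1074, 0.0987]
eef_rot: [3.141, -0.0, 1.323]
wrist_force: [3.2, -4.9, -4.6]
width: 0.0133
finger_force: 24.7
```

Call:
{"fn": "move_arm", "kwargs": {
  "increments": [
    [[0,0,0.04],[0,0,0]],
    [[0,0,0],[0,0,0]]
  ]
}}

```text
time: 11.72
eef_pos: [0.463, 0.1075, 0.0966]
eef_rot: [3.141, 0.0, 1.323]
wrist_force: [2.7, -4.0, -4.3]
width: 0.0127
finger_force: 24.7
```

Call:
{"fn": "move_arm", "kwargs": {
  "increments": [
    [[0,0,0.04],[0,0,0]],
    [[0,0,0],[0,0,0]]
  ]
}}

```text
time: 11.98
eef_pos: [0.4627, 0.1076, 0.0946]
eef_rot: [-3.142, 0.0, 1.323]
wrist_force: [2.9, -4.3, -2.9]
width: 0.0133
finger_force: 24.7
```

Call:
{"fn": "move_arm", "kwargs": {
  "increments": [
    [[0,0,0.03],[0,0,0]],
    [[0,0,0],[0,0,0]]
  ]
}}

```text
time: 12.22
eef_pos: [0.4625, 0.1076, 0.0931]
eef_rot: [-3.141, 0.0, 1.323]
wrist_force: [1.8, -5.0, -2.5]
width: 0.0127
finger_force: 24.7
```

Call:
{"fn": "move_arm", "kwargs": {
  "increments": [
    [[0,0,0.03],[0,0,0]],
    [[0,0,0],[0,0,0]]
  ]
}}

```text
time: 12.48
eef_pos: [0.4624, 0.1077, 0.0924]
eef_rot: [3.142, 0.001, 1.323]
wrist_force: [-0.7, -4.7, 6.5]
width: 0.013
finger_force: 25.6
```

Call:
{"fn": "move_arm", "kwargs": {
  "increments": [
    [[0,0,0.03],[0,0,0]],
    [[0,0,0],[0,0,0]]
  ]
}}

```text
time: 12.72
eef_pos: [0.4624, 0.1077, 0.0919]
eef_rot: [3.141, 0.001, 1.323]
wrist_force: [-2.7, -6.3, 18.3]
width: 0.0132
finger_force: 26.7
```

Call:
{"fn": "move_arm", "kwargs": {
  "increments": [
    [[0,0,-0.03],[0,0,0]],
    [[0,0,0],[0,0,0]]
  ]
}}

```text
time: 12.98
eef_pos: [0.4624, 0.1077, 0.0924]
eef_rot: [3.141, 0.0, 1.323]
wrist_force: [-0.0, -4.7, 7.3]
width: 0.0132
finger_force: 25.8
```

Call:
{"fn": "move_arm", "kwargs": {
  "increments": [
    [[0,0,0],[0,0,0]],
    [[0,0,0],[0,0,0]],
    [[0,0,0],[0,0,0]],
    [[0,0,0],[0,0,0]]
  ],
  "fingers": 0.45
}}

```text
time: 13.48
eef_pos: [0.4626, 0.1081, 0.0917]
eef_rot: [-3.141, -0.0, 1.324]
wrist_force: [0.3, 0.2, 1.1]
width: 0.0387
finger_force: 0.0
```

```bash
python3 - <<'E'
from h import *
o=sensors.get_obs(); print({k:np.round(v,3).tolist() for k,v in o.items() if k in("time","joints","eef_pos","eef_rot","wrist_force","moment","width","finger_force")})
p,d,w=cloud("wrist"); cv2.imwrite("pics/w2.png",p.astype(np.uint8))
dark=(p.max(-1)<60)&(d>0)&(w[...,2]>.095)&(w[...,2]<.13)&(abs(w[...,0]-.46)<.04)&(abs(w[...,1]-.11)<.06)
P=w[dark]; print(len(P),np.median(P,0) if len(P) else 0)
for l in ["lever_knob","lever_pivot","timer"]:
    for n in ["scene","top"]:
        eyes.capture(n)
        print(l,n,[(q["centre"],round(q["confidence"],2)) for q in spotter.spot_point(l,n)[:2]])
E
```

```text
{'time': 13.475, 'joints': [-0.097, 0.628, -0.278, 2.113, 0.381, 0.448, -0.919], 'eef_pos': [0.463, 0.108, 0.092], 'eef_rot': [-3.141, -0.0, 1.324], 'wrist_force': [0.348, 0.19, 1.081], 'moment': [-0.022, -0.023, -0.006], 'finger_force': 0.0, 'width': 0.039}
9624 [0.466523   0.11971892 0.11447504]
lever_knob scene [([442.5, 230.9], 0.7)]
lever_knob top [([214.6, 211.1], 0.66), ([231.9, 196.8], 0.57)]
lever_pivot scene [([426.0, 251.7], 0.81)]
lever_pivot top []
timer scene [([419.0, 272.6], 0.9)]
timer top [([238.5, 206.3], 0.9)]
```

View pics/w2.png

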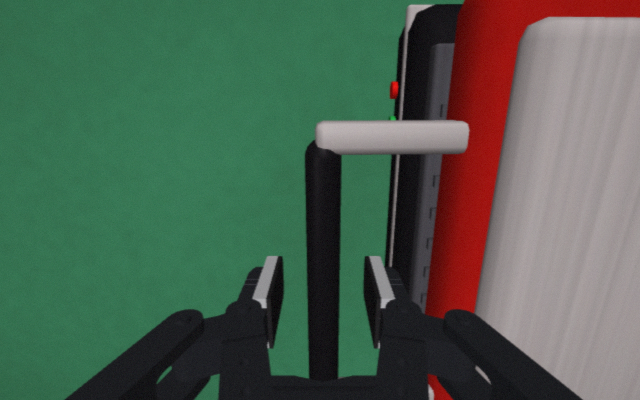

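Call:
{"fn": "move_arm", "kwargs": {
  "increments": [
    [[0,0,-0.2],[0,0,0]],
    [[0,0,-0.4],[0,0,0]],
    [[0,0,-0.6],[0,0,0]],
    [[0,0,-0.8],[0,0,0]],
    [[0,0,-0.8],[0,0,0]],
    [[0,0,-0.6],[0,0,0]],
    [[0,0,0],[0,0,0]]
  ]
}}

```text
time: 15.0
eef_pos: [0.4641, 0.1082, 0.2645]
eef_rot: [3.136, -0.002, 1.323]
wrist_force: [-0.8, 0.1, -0.9]
width: 0.0386
finger_force: 0.0
```

```bash
python3 - <<'E'
from h import *
plan([.567,.362,.26],1.326)
p,d,w=cloud("top"); m=(p[...,2]>150)&(p[...,1]<90)&(p[...,0]<90)&(w[...,2]>.1)&(abs(w[...,0]-.6)<.1)&(abs(w[...,1]-.07)<.12); print("lid max z",np.percentile(w[m][:,2],98) if m.any() else None, sensors.get_obs()["wrist_force"])
E
```

```text
shift [5.42 0.75 0.11] turn [ 0.04 -0.02 -0.03]
lid max z 0.11665701518594675 [ 0.70689924 -0.51994314  0.22890952]
```

Lid is down. Move out to the left of the lever and look with the wrist camera.

Call:
{"fn": "move_arm", "kwargs": {
  "increments": [
    [[0.7,0.1,0],[0,0,0]],
    [[0.8,0.11,0],[0,0,0]],
    [[0.8,0.11,0],[0,0,0]],
    [[0.8,0.11,0],[0,0,0]],
    [[0.8,0.11,0],[0,0,0]],
    [[0.8,0.11,0],[0,0,0]],
    [[0.7,0.1,0.1],[0,0,0]],
    [[0,0,0],[0,0,0]]
  ],
  "fingers": 0
}}

```text
time: 16.05
eef_pos: [0.5637, 0.3629, 0.2541]
eef_rot: [-3.138, 0.001, 1.327]
wrist_force: [-0.7, -0.4, -0.1]
width: 0.0003
finger_force: 0.0
```

```bash
python3 - <<'E'
from h import *
p,d,w=cloud("wrist"); cv2.imwrite("pics/w3.png",p.astype(np.uint8))
b,g,r=p[...,0],p[...,1],p[...,2]
for n,(p,d,w) in {"wrist":(p,d,w),"scene":cloud("scene"),"top":cloud("top")}.items():
    b,g,r=p[...,0],p[...,1],p[...,2]
    roi=(d>0)&(abs(w[...,0]-.57)<.05)&(abs(w[...,1]-.31)<.06)
    Q=w[roi&(r>110)&(g<70)&(b<70)&(w[...,2]>.08)]
    if len(Q): T=Q[Q[:,2]>.117]; print(n,len(Q),Q.mean(0).round(4),"top",len(T),T.mean(0).round(4),T.min(0).round(3),T.max(0).round(3))
    for l in ["lever_knob","lever_pivot"]:
        for q in spotter.spot_point(l,n)[:1]:
            u,v=map(int,np.round(q["centre"])); print(n,l,q["centre"],round(q["confidence"],2),w[v,u].round(3))
o=sensors.get_obs(); print(o["eef_pos"],o["eef_rot"],o["time"],o["joints"].round(2) if hasattr(o["joints"],"round") else o["joints"])
E
```

```text
wrist 300 [0.5586 0.3272 0.1135] top 167 [0.5581 0.3254 0.1213] [0.552 0.319 0.117] [0.564 0.331 0.124]
wrist lever_knob [327.1, 234.7] 0.78 [0.557 0.322 0.121]
wrist lever_pivot [383.2, 239.7] 0.85 [0.607 0.29  0.091]
scene 51 [0.5636 0.3292 0.1107] top 22 [0.5616 0.3279 0.1209] [0.555 0.323 0.117] [0.566 0.333 0.124]
scene lever_knob [444.4, 230.2] 0.85 [ 0.445  0.32  -0.003]
scene lever_pivot [426.6, 253.4] 0.87 [0.605 0.297 0.088]
top 17 [0.5574 0.3248 0.1193] top 13 [0.5581 0.324  0.1203] [0.555 0.32  0.119] [0.562 0.328 0.123]
top lever_knob [214.4, 210.7] 0.78 [0.562 0.328 0.121]
top lever_pivot [233.0, 195.5] 0.7 [0.604 0.288 0.087]
[0.56543477 0.35957165 0.25721419] [ 3.14106278e+00 -4.89095747e-06  1.32228326e+00] 16.5 [-0.38  0.66 -0.41  1.42  0.28  1.12 -1.08]
```

View pics/w3.png

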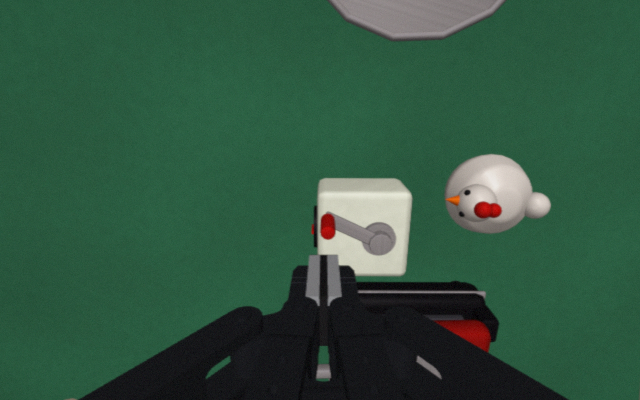

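Call:
{"fn": "move_arm", "kwargs": {
  "increments": [
    [[0.1,0,0.5],[0,0,0]],
    [[0,0,0.7],[0,0,0]],
    [[0,0,0.7],[0,0,0]],
    [[0,0,0.6],[0,0,0]],
    [[0,0,0.4],[0,0,0]],
    [[0,0,0.28],[0,0,0]],
    [[0,0,0],[0,0,0]]
  ]
}}

```text
time: 17.38
eef_pos: [0.5662, 0.3649, 0.0972]
eef_rot: [-3.141, 0.001, 1.323]
wrist_force: [-0.4, 0.6, 0.8]
width: 0.0003
finger_force: 0.0
```

Call:
{"fn": "move_arm", "kwargs": {
  "increments": [
    [[-0.2,0,0],[0,0,0]],
    [[-0.25,0,0],[0,0,0]],
    [[-0.25,0,0],[0,0,0]],
    [[-0.25,0,0],[0,0,0]],
    [[-0.25,0,0],[0,0,0]],
    [[-0.1,0,0],[0,0,0]],
    [[0,0,0],[0,0,0]]
  ]
}}

```text
time: 18.25
eef_pos: [0.5501, 0.3038, 0.0991]
eef_rot: [-3.142, -0.004, 1.323]
wrist_force: [-2.1, 5.1, 2.3]
width: -0.0001
finger_force: 2.3
```

Call:
{"fn": "move_arm", "kwargs": {
  "increments": [
    [[-0.06,0,0],[0,0,0]],
    [[-0.06,0,0],[0,0,0]],
    [[0,0,0],[0,0,0]]
  ]
}}

```text
time: 18.62
eef_pos: [0.5498, 0.2985, 0.0992]
eef_rot: [3.14, -0.005, 1.324]
wrist_force: [0.6, 4.8, 0.7]
width: 0.0001
finger_force: 2.7
```

Still spring force only; keep going until the stop shows up.

Call:
{"fn": "move_arm", "kwargs": {
  "increments": [
    [[-0.06,0,0],[0,0,0]],
    [[-0.06,0,0],[0,0,0]],
    [[0,0,0],[0,0,0]]
  ]
}}

```text
time: 19.0
eef_pos: [0.55, 0.2933, 0.0993]
eef_rot: [3.137, -0.008, 1.324]
wrist_force: [3.2, 6.7, -2.8]
width: 0.0001
finger_force: 3.5
```

Call:
{"fn": "move_arm", "kwargs": {
  "increments": [
    [[-0.05,0,0],[0,0,0]],
    [[-0.05,0,0],[0,0,0]],
    [[0,0,0],[0,0,0]]
  ]
}}

```text
time: 19.38
eef_pos: [0.55, 0.2931, 0.0995]
eef_rot: [3.136, -0.016, 1.326]
wrist_force: [6.2, 14.1, -9.0]
width: -0.0002
finger_force: 7.6
```

Call:
{"fn": "move_arm", "kwargs": {
  "increments": [
    [[-0.05,0,0],[0,0,0]],
    [[0,0,0],[0,0,0]]
  ]
}}

```text
time: 19.62
eef_pos: [0.55, 0.2931, 0.0997]
eef_rot: [3.135, -0.02, 1.327]
wrist_force: [9.3, 18.1, -10.9]
width: 0.0001
finger_force: 9.7
```

```bash
python3 - <<'E'
from h import *
for n in ["wrist","scene"]:
    p,d,w=cloud(n); cv2.imwrite(f"pics/{n}4.png",p.astype(np.uint8)); b,g,r=p[...,0],p[...,1],p[...,2]
    roi=(d>0)&(abs(w[...,0]-.57)<.05)&(abs(w[...,1]-.29)<.06)
    Q=w[roi&(r>110)&(g<70)&(b<70)&(w[...,2]>.085)&(w[...,2]<.13)]
    if len(Q): print(n,len(Q),Q.mean(0).round(3),Q.min(0).round(3),Q.max(0).round(3))
    print([(q["centre"],round(q["confidence"],2)) for q in spotter.spot_point("lever_knob",n)[:1]])
E
```

```text
[]
scene 25 [0.554 0.278 0.103] [0.549 0.275 0.089] [0.557 0.282 0.119]
[([421.1, 217.9], 0.58)]
```

Call:
{"fn": "move_arm", "kwargs": {
  "increments": [
    [[0.15,0,0],[0,0,0]],
    [[0.25,0,0],[0,0,0]],
    [[0.3,0,0],[0,0,0]],
    [[0.35,0,0],[0,0,0]],
    [[0.4,0,0],[0,0,0]],
    [[0.4,0,0],[0,0,0]],
    [[0,0,-0.3],[0,0,0]],
    [[0,0,-0.6],[0,0,0]]
  ]
}}

```text
time: 20.82
eef_pos: [0.5677, 0.3703, 0.142]
eef_rot: [-3.14, 0.006, 1.323]
wrist_force: [-0.1, 0.1, 0.7]
width: -0.0001
finger_force: 0.0
```

Call:
{"fn": "move_arm", "kwargs": {
  "increments": [
    [[0,0,-0.8],[0,0,0]],
    [[0,0,-0.8],[0,0,0]],
    [[0,0,-0.8],[0,0,0]],
    [[0,0,-0.4],[0,0,0]],
    [[0,0,0],[0,0,0]],
    [[0,0,0],[0,0,0]]
  ]
}}

```text
time: 21.58
eef_pos: [0.5681, 0.3714, 0.2818]
eef_rot: [-3.141, 0.003, 1.322]
wrist_force: [0.3, -0.6, -0.1]
width: 0.0001
finger_force: 0.0
```

```bash
python3 - <<'E'
from h import *
for n in ["scene","top"]:
    p,d,w=cloud(n); cv2.imwrite(f"pics/{n}5.png",p.astype(np.uint8)); b,g,r=p[...,0],p[...,1],p[...,2]
    roi=(d>0)&(abs(w[...,0]-.57)<.05)&(abs(w[...,1]-.30)<.06)
    Q=w[roi&(r>110)&(g<70)&(b<70)&(w[...,2]>.085)&(w[...,2]<.13)]
    if len(Q): T=Q[Q[:,2]>.117];print(n,len(Q),T.mean(0).round(3))
print(sensors.get_obs()["eef_pos"],sensors.get_obs()["wrist_force"],sensors.get_obs()["time"])
E
```

```text
scene 52 [0.562 0.327 0.122]
top 17 [0.558 0.325 0.12 ]
[0.56789084 0.37183273 0.28130085] [ 0.25231014 -0.4793502  -0.06937488] 21.675
```

View pics/scene5.png

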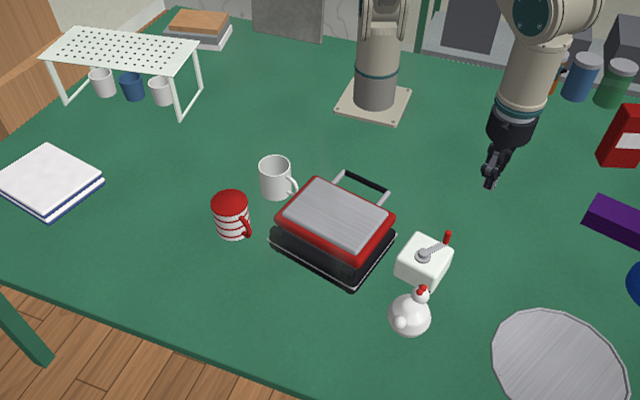

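The lid is down on its stop (around 335,215), the lever is back at rest (knob at 446,238), the mugs and hen haven't moved, and the arm is clear. Handing in now.

```bash
python3 -c "
from workcell import manip
print(manip.close_job())"
```

```text
the job is handed in; nothing more can be done
None
```

The job is handed in, though the hand-in call returned no verdict: the lid was lowered gently onto the orange stop and rests there, the timer lever went to its stop and sprang back, and the final picture shows both mugs and the hen where they stood.

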